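# Draw the worn dust filter and hold it to the backlight

## Robot

A 6-joint arm with a two-finger parallel gripper is mounted at the origin on a cart in front of the work surface, level with it; the furniture and walls round the work are solid. World frame = base frame: x ahead of the robot, y to its left, z up, the work surface at z = 0. Lengths are in m, angles in rad, forces in N, time in s.
With the tool pointing down it reaches from about 0.325 to 0.875 m from the base axis. Payload 4.4 kg.
Tool frame: the origin (TCP) lies midway between the tips of the shut fingers; the grasp point (between the pads) lies 19 mm behind it; z points along the fingers, y is the line along which they close (so a half turn about z gives the same grasp; the last joint's range is limited). The gripper opens to 85 mm and grips with 20 to 120 N. Pads are 22 mm wide; open, the fingers measure 114 mm over their backs; the gripper's body (76 mm by 85 mm) begins 54 mm behind the grasp point. The pads swing forward as they close: fully open they stand 13 mm farther back than shut.
Start: joints at [-1.252, 0.207, 1.542, -0, 1.393, -0.15], TCP at [0.26, -0.513, 0.231] pointing down, gripper open.
Joint ranges: [-2.73, 2.73], [-0.86, 2.22], [0.23, 2.46], [-1.11, 4.25], [0.08, 2.63], [-2.82, 2.82]. Speed limits (rad/s): [2.79, 2.79, 3.14, 3.14, 3.14, 3.14].

## Interface

Orientations are given as a unit quaternion [x, y, z, w].
In Python, from plant import r, let_go, grasp, kin, sensors, viewer, workorder gives the robot as it stands. The module is installed in compiled form; this text tells all that it offers. Calls block until the motion is done:
- r.move_pose(position, orientation): joint-space move of the TCP to a pose.
- r.movel(position, rate=0.15, orientation=None, contact_N=None): straight line of the TCP; orientation=None keeps the orientation; rate is the mean speed in m/s. With contact_N (N) it stops when the force on the tool has changed by that much, and returns True; else False.
- r.goto_joints(angles): joint-space move.
- let_go() and grasp(grasp_force=None): open the fingers fully, or close them until they stop; grasp_force is the grip in N (None keeps the last).
- r.dwell(seconds).
- kin.ik(position, orientation): joint angles nearest the present ones, or None.
- sensors.get_state(): the state.
- viewer.camera(name): name is "scene" or "top" or "wrist"; returns a dict with "img" (480x640x3 uint8, red, green, blue), "z_map" (480x640 float32, m along the optical axis (not along the pixel's ray), 0 where there is no reading), "fx", "fy", "cx", "cy" (pixels), "D" ([k1, k2, p1, p2, k3] as OpenCV has them; the pictures are not rectified), "R" (3x3) and "t" (3): a world point X has camera coordinates R X + t; the wrist camera has in their place "mount" (4x4, takes a point from camera to tool coordinates, whose origin is the TCP and whose axes are the flange's). Camera axes: x right, y down, z forward; pixel columns grow to the right and rows downward; lengths in m; the calibration is good to about 2 mm. A picture is of the moment at which its call begins: read the wrist's pose just before it.
A pose or a line that the arm cannot do raises r.IKError and nothing moves.
- workorder.finish_job(): hands the job in; it is judged then, once.
The state is a dict: "time_s": time; "qpos": joint angles; "joint_vel": joint speeds; "tau": joint torques, N m; "ee_pos": TCP position; "orientation": TCP orientation; "wrist_force": force on the tool from outside, world axes, zero at the start; "wrist_torque": the same for the moment, N m; "width": finger opening in m; "gripper_force": force on a finger pad.
Only numpy, scipy, OpenCV 4.12 (cv2) and the standard library are available. Lean on these libraries where they do the work, as an engineer would, in place of code of your own. Each camera call takes 0.05 s, during which the arm holds its last target. There are 200 camera calls.

## Task

Swing the blue cover of the dust-filter housing right back, past upright, and leave it open; then draw the worn filter (the brown one with the red tab) up out of its slot, leaving the clean blue-tabbed one in place. Hold the worn filter upright in front of the lit face of the standing inspection panel, centred on it at the face's height, square to it and about 9 cm away without touching it, and finish while still holding it there, still, in the gripper. Leave the mug, the wax tin and the tape measure where they are.

Things in the scene. Friction and masses are not known exactly. Their poses are not given: they have to be found in the camera images.
- housing: grey filter housing fixed to the table, block 112 (x) x 134 (y) x 84 mm high, front (with black louvres) to its -x, hose stub of 56 mm diameter 30 mm out behind. Origin: centre of the underside. In its top, under the cover, two slots 84 (x) x 18 mm (y), floor 12 mm above the table, at x = -8, y = +33 and -33 mm: one holds the worn filter, the other the clean one, either way round.
- cover (a joint): angle (rad) of the blue cover, a hollow cap 112 x 134 x 48 mm high hinged along the housing's rear (+x) top edge: 0 closed, grows as its front swings up and back, 1.57 upright, stop at 1.9. May start ajar up to 0.2. The hinge is stiff: the cover stays at any angle; moving it takes about 2 N at the handle.
- cover_hinge (a point): point on the hinge axis of the cover, at the middle of the housing's rear top edge, 84 mm above the table; axes are the housing's (hinge axis along y)
- cover_handle (a point): middle of the cover's steel bar handle: round, 10 mm diameter, 100 mm long along the housing's y, on arms at its two ends, 41 mm ahead of the cover's front wall, so fingers pass on both sides. Closed: 152 mm ahead of the hinge axis, 24 mm above it (108 mm above the table). Gripped from above, the cover can be swung over with the tool kept upright: the bar turns between the fingers.
- worn_filter: worn filter plate (same part as its centre point below); origin at the middle of its bottom edge, 55 mm below the centre; axes as the point's
- worn_filter_center (a point): centre of the worn filter: grey frame 80 (x) x 14 (y) x 70 mm (z) with brown pleats, on top a red pull tab 36 (x) x 12 (y) x 40 mm (z); 110 mm high in all, about 0.09 kg. This point is 55 mm above the bottom edge; the tab spans 15 to 55 mm above it. In its slot (2 mm play) it stands upright, axes along the housing's; the tab rises 38 mm above the housing's top, hidden by the cover.
- clean_filter_center (a point): centre of the clean filter: the same shape, with white pleats and a blue pull tab; stays in its slot
- backlight: standing inspection backlight fixed to the table: black panel 150 mm wide (y), 180 mm high, 16 mm thick on a low foot behind it, lit white face on its -x side. Origin on the table under the face.
- backlight_face (a point): centre of the lit white face (126 mm wide, 136 mm high), 110 mm above the table; x points into the panel, so the filter is held at negative x from here; y along the face's width, z up
- mug_center (a point): white mug, 94 mm high, bystander; point in its middle half-way up
- wax_tin_center (a point): round wax tin, 71 mm diameter, 25 mm high, bystander; point at its centre
- tape_measure_center (a point): yellow tape measure 35 x 87 x 64 mm, bystander; point at its centre
Mind the look-alikes: they are no part of the job. There is more than one size of the housing; the one meant has the size given above.

How it is judged:
By the outcome, as a careful person would: the job done as asked, in the order asked, and still so for the second after the job is handed in, while the arm keeps its last pose, push and grip.
It also fails if it takes over 50 s, if anything falls off the work surface, if the arm or the gripper's body presses on something with over 40 N, if the wrist force passes 120 N, or if a joint passes its speed limit or range.

## Working session

There is one attempt and no reset: what is moved stays moved. The work goes in short steps, each a Python script; the robot and the scene stay as the last script left them, time stands still between calls to the robot, and variables do not carry over. Pictures are saved under pics/ and viewed, at most 10 in all, crops included, and the job is handed in when it is done.

```bash
mkdir -p pics
cat > h.py <<'E'
import numpy as np, cv2
from scipy.spatial.transform import Rotation as R
from plant import r, let_go, grasp, kin, sensors, viewer, workorder
def cam(name):
    s=sensors.get_state(); c=viewer.camera(name)
    if "R" in c and c["R"] is not None:
        c["Rw"]=np.array(c["R"]).T; c["o"]=-c["Rw"]@np.array(c["t"])
    else:
        M=np.array(c["mount"]); T=np.eye(4); T[:3,:3]=R.from_quat(s["orientation"]).as_matrix(); T[:3,3]=s["ee_pos"]
        W=T@M; c["Rw"]=W[:3,:3]; c["o"]=W[:3,3]
    c["K"]=np.array([[c["fx"],0,c["cx"]],[0,c["fy"],c["cy"]],[0,0,1.]]); return c
def rays(c,px):
    p=cv2.undistortPoints(np.array(px,float).reshape(-1,1,2),c["K"],np.array(c["D"],float)).reshape(-1,2)
    return np.c_[p,np.ones(len(p))]
def onplane(c,px,z):
    d=rays(c,px)@c["Rw"].T; return c["o"]+d*((z-c["o"][2])/d[:,2])[:,None]
def depthpts(c,px):
    px=np.array(px); z=c["z_map"][px[:,1].astype(int),px[:,0].astype(int)]
    return c["o"]+(rays(c,px)*z[:,None])@c["Rw"].T
def save(c,n): cv2.imwrite("pics/"+n,c["img"][:,:,::-1])
def cloud(c):
    v,u=np.mgrid[0:480,0:640]; return depthpts(c,np.c_[u.ravel(),v.ravel()]).reshape(480,640,3)
def down(yaw): # tool z down, tool x rotated yaw
    return (R.from_euler('z',yaw)*R.from_euler('x',np.pi)).as_quat()
E
python3 - <<'E'
from h import *
a=cam("scene");b=cam("top")
save(a,"s0.png");save(b,"t0.png")
import pickle;pickle.dump((a,b),open("c0.pkl","wb"))
for c in(a,b):print(c["o"],c["Rw"][:,2],(c["z_map"]>0).mean())
s=sensors.get_state();print(s)
print(R.from_quat(s["orientation"]).as_matrix())
E
```

```text
[0.02620192 0.77903259 0.72505898] [ 0.45141026 -0.71076427 -0.53948394] 0.8306705729166667
[ 0.42795253 -0.05688333  1.28362089] [ 0.10863958  0.01533659 -0.99396289] 0.9958951822916666
{'time_s': 0.1, 'qpos': array([-1.25151982e+00,  2.07337888e-01,  1.54281449e+00,  4.15579174e-05,
        1.39350593e+00, -1.50493181e-01]), 'joint_vel': array([ 0.00074676, -0.00064143, -0.003291  , -0.0004156 ,  0.00286336,
       -0.00075002]), 'tau': array([-3.44668988e-04, -3.84090757e+01, -2.92546570e+01, -2.48560973e-04,
        4.85124823e-03,  2.17310543e-05]), 'ee_pos': array([ 0.26008008, -0.51205421,  0.2302385 ]), 'orientation': array([ 9.72541487e-01,  2.32727283e-01, -6.66820344e-05, -1.03087681e-03]), 'wrist_force': array([-0.73581584,  0.66449659, -0.71914626]), 'wrist_torque': array([-0.026032  , -0.06982353,  0.01697298]), 'gripper_force': 0.0, 'width': 0.08533465655168108}
[[ 8.91676015e-01  4.52673738e-01 -6.09528408e-04]
 [ 4.52674013e-01 -8.91673898e-01  1.97410348e-03]
 [ 3.50124229e-04 -2.03617839e-03 -9.99997866e-01]]
```

View pics/s0.png

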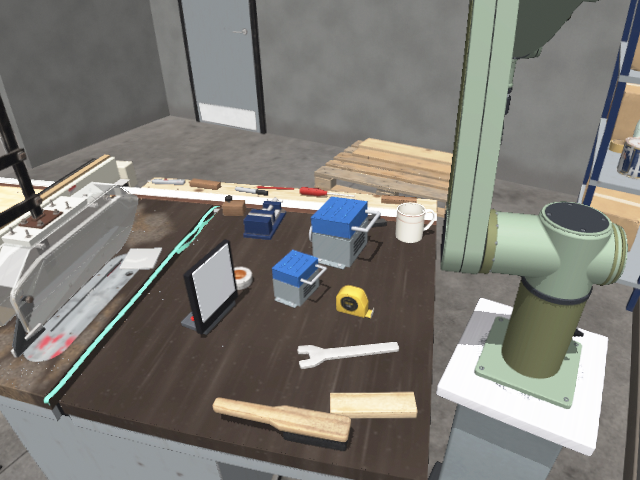

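View pics/t0.png

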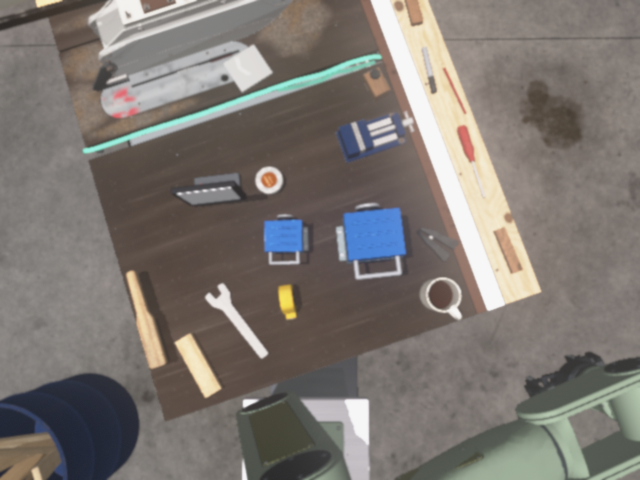

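The scene view shows two blue-covered housings: a small one at (295,275) and a large one at (340,230). In the top view they are at (284,237) and (375,235). The lit panel is at (213,285) in scene and about (207,190) in top. I'll measure both housings' sizes and locate the panel face.

Run:
```python
from h import *
import pickle;a,b=pickle.load(open("c0.pkl","rb"))
for nm,c in(("scene",a),("top",b)):
    P=cloud(c);h=cv2.cvtColor(c["img"],cv2.COLOR_RGB2HSV)
    m=cv2.inRange(h,(100,140,80),(118,255,255))
    n,l,st,ce=cv2.connectedComponentsWithStats(m)
    for i in range(1,n):
        if st[i,4]<150: continue
        M=cv2.erode((l==i).astype(np.uint8),np.ones((3,3)))>0
        Q=P[M&(c["z_map"]>0)]
        if len(Q)<30: continue
        zt=np.percentile(Q[:,2],95); 
        if zt<0 or zt>.3: continue
        T=Q[Q[:,2]>zt-.015] 
        rc=cv2.minAreaRect(T[:,:2].astype(np.float32))
        print(nm,ce[i].round(),"ztop",zt.round(3),"z5",np.percentile(Q[:,2],5).round(3),rc, "tilt",np.linalg.lstsq(np.c_[T[:,:2],np.ones(len(T))],T[:,2],rcond=None)[0].round(3))
# panel: bright face in scene
c=a;P=cloud(c);h=cv2.cvtColor(c["img"],cv2.COLOR_RGB2HSV)
m=cv2.inRange(c["img"],(190,190,190),(255,255,255)); 
n,l,st,ce=cv2.connectedComponentsWithStats(m)
i=l[285,213];print("face",st[i],ce[i])
M=cv2.erode((l==i).astype(np.uint8),np.ones((3,3)))>0
Q=P[M&(c["z_map"]>0)];ctr=Q.mean(0);w,v=np.linalg.eigh(np.cov((Q-ctr).T))
print(ctr,w,v[:,0],Q.min(0),Q.max(0))
cs=[x for x in cv2.findContours((l==i).astype(np.uint8),0,2)[0]];k=cv2.approxPolyDP(max(cs,key=cv2.contourArea),6,True).reshape(-1,2)
d=rays(c,k)@c["Rw"].T; nn=v[:,0]; X=c["o"]+d*(((ctr-c["o"])@nn)/(d@nn))[:,None]
print(k,X.round(4),X.mean(0), np.linalg.norm(np.diff(X,axis=0),axis=1))
cv2.imwrite("pics/crop.png",cv2.resize(a["img"][170:330,180:450,::-1],None,fx=2.9,fy=2.9,interpolation=2))
```

```text
scene [609. 128.] ztop 0.256 z5 -0.121 ((-0.07858651131391525, -1.5509990453720093), (0.01102585718035698, 0.021709369495511055), 13.186111450195312) tilt [-0.688 -0.207 -0.121]
scene [339. 217.] ztop 0.137 z5 0.1 ((0.5542428493499756, -0.1628476083278656), (0.10740749537944794, 0.1316734105348587), 4.911323547363281) tilt [-0.031 -0.028  0.146]
scene [295. 268.] ztop 0.09 z5 0.068 ((0.5569968223571777, 0.05417444556951523), (0.07311660796403885, 0.08936943113803864), 1.4429054260253906) tilt [ 0.03  -0.035  0.072]
top [374. 234.] ztop 0.14 z5 0.13 ((0.5578505396842957, -0.1684464067220688), (0.10841547697782516, 0.12905316054821014), 6.122586250305176) tilt [-0.064 -0.006  0.17 ]
top [283. 235.] ztop 0.093 z5 0.086 ((0.5597721338272095, 0.05020938813686371), (0.08432798087596893, 0.07240203768014908), 89.98369598388672) tilt [ 0.002 -0.001  0.089]
face [     0      0    640    480 283060] [316.59263407 234.35606585]
[ 0.65045507 -0.56540209 -0.07799157] [0.12537875 0.64070069 1.53897278] [-0.06321279 -0.09995813  0.99298163] [-0.48316169 -2.94410331 -0.89793306] [4.61726145 0.718795
[... 1949 characters left out ...]
e+00 -4.31300e-01]
 [-5.75000e-01 -7.17530e+00 -8.21400e-01]
 [-3.88300e-01 -7.05760e+00 -7.97700e-01]
 [-5.91800e-01 -7.50190e+00 -8.55300e-01]
 [ 5.27900e-01  1.36146e+01  1.34160e+00]] [ 1.35515328 -0.55501978 -0.03208565] [17.17216895  0.11559226  0.06686333  0.14596218  0.13802338  0.12900637
  0.12262302  0.15287988  0.06526903  0.12404983  0.09093845  0.08605604
  0.09706763  0.25575823  0.14080207  0.12567076  0.07889239  0.11900036
  0.06402686  0.34210843  0.0351312   0.15847855  0.53694536  0.4273712
  0.18894951  0.05083981  0.03858079  0.58772188  1.10475587  1.57450106
  0.2029167   0.21404509  1.23734657  0.16210273  0.57011334  3.78024869
  0.22196049  0.49208302 21.25999276]
```

View pics/crop.png

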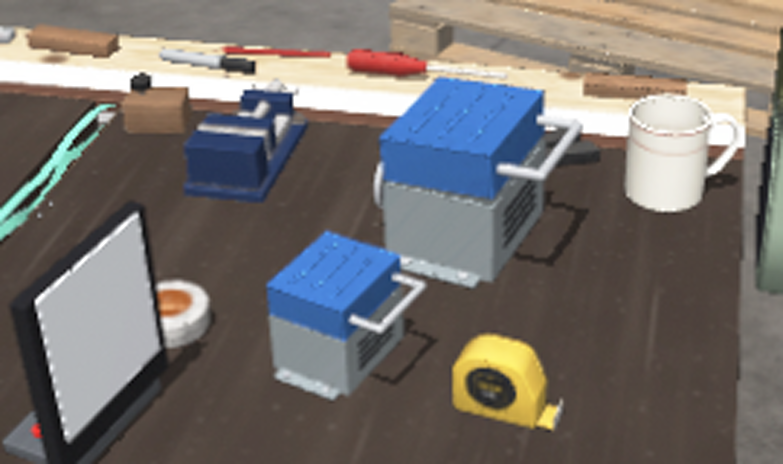

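The large housing measures about 108 x 131 mm with its top at 0.13–0.14 m, which fits the given 112 x 134 x (84+48) mm. The small one is only 72 x 88 mm, with its top at 0.09 m. The crop confirms it: target at crop (460,170), i.e. scene (340,230), handle on the robot side. Next I'll measure the panel face and the handle.

Run:
```python
from h import *
import pickle;a,b=pickle.load(open("c0.pkl","rb"))
P=cloud(a);x,y,w,h=180,235,65,100
I=a["img"].astype(int);m=np.zeros((480,640),np.uint8)
m[y:y+h,x:x+w]=(I.min(2)[y:y+h,x:x+w]>140)
n,l,st,ce=cv2.connectedComponentsWithStats(m);i=l[285,213];print("face",i,st[i])
F=(l==i).astype(np.uint8);Q=P[(cv2.erode(F,np.ones((5,5)))>0)&(a["z_map"]>0)]
ctr=np.median(Q,0);Q=Q[np.linalg.norm(Q-ctr,axis=1)<.12];ctr=Q.mean(0);ww,v=np.linalg.eigh(np.cov((Q-ctr).T));nn=v[:,0];print(len(Q),ctr,np.sqrt(ww),nn)
hull=cv2.convexHull(max(cv2.findContours(F,0,2)[0],key=cv2.contourArea))
k=cv2.approxPolyDP(hull,5,True).reshape(-1,2)
d=rays(a,k)@a["Rw"].T;X=a["o"]+d*(((ctr-a["o"])@nn)/(d@nn))[:,None]
print(k.tolist(),X.round(4),X.mean(0),np.linalg.norm(X-np.roll(X,1,0),axis=1))
# handle & panel by height, top view
for nm,c in(("top",b),("scene",a)):
    P=cloud(c);hc=np.array([.556,-.166]);ax=np.array([np.cos(.1),np.sin(.1)]);ay=np.array([-ax[1],ax[0]])
    L=np.stack([(P[...,:2]-hc)@ax,(P[...,:2]-hc)@ay],-1)
    M=(L[...,0]>-.125)&(L[...,0]<-.085)&(abs(L[...,1])<.065)&(P[...,2]>.09)&(P[...,2]<.15)&(c["z_map"]>0)
    Q=P[M];print(nm,"handle",len(Q),Q.mean(0),Q.min(0),Q.max(0))
    if len(Q)>10:print(cv2.minAreaRect(Q[:,:2].astype(np.float32)))
P=cloud(b);M=(P[...,2]>.165)&(P[...,2]<.2)&(P[...,0]>.5)&(P[...,0]<.8)&(P[...,1]>.1)&(P[...,1]<.4)
Q=P[M];print("panel top",len(Q),Q.mean(0),cv2.minAreaRect(Q[:,:2].astype(np.float32)))
```

```text
face 6 [ 192  244   43   78 1936]
1472 [0.65439725 0.23107513 0.11432889] [0.00104732 0.03186314 0.0341503 ] [0.99506871 0.09915305 0.00263309]
[[227, 244], [234, 290], [203, 321], [192, 273]] [[0.6606 0.1671 0.176 ]
 [0.6608 0.1682 0.0439]
 [0.6489 0.2886 0.0441]
 [0.6484 0.2897 0.1781]] [0.65467341 0.22840498 0.11051361] [0.12320436 0.13209    0.12097641 0.13393715]
top handle 203 [ 0.46259442 -0.17785785  0.12084535] [ 0.45393402 -0.23018846  0.11406888] [ 0.47692978 -0.12583726  0.12736332]
((0.4641547203063965, -0.17829641699790955), (0.014422226697206497, 0.10537288337945938), 6.111941814422607)
scene handle 108 [ 0.461133   -0.17060711  0.11865563] [ 0.45141445 -0.22886851  0.1116592 ] [ 0.47601136 -0.11908442  0.12330092]
((0.4636768102645874, -0.17445966601371765), (0.015110645443201065, 0.1101873368024826), 5.646377086639404)
panel top 551 [0.66268716 0.22541154 0.17840794] ((0.6636683344841003, 0.22639481723308563), (0.019157977774739265, 0.1489567756652832), 6.536051273345947)
```

Run:
```python
from h import *
hd=np.array([.462,-.176,.115]);ax=np.array([np.cos(.1),np.sin(.1),0])
p=hd-.027*ax;p[2]=.26
for k in(-1,1):
    for q,y in((p,.1),([.63,-.16,.2],.1),([.5,.22,.13],.1-np.pi/2),([.5,.22,.13],.1+np.pi/2)):
        s=kin.ik(np.array(q),down(y+k*np.pi/2));print(k,y,None if s is None else np.round(s,2))
s=kin.ik(p,down(.1+np.pi/2));t=kin.ik(p,down(.1-np.pi/2))
y=.1+np.pi/2 if t is None or (s is not None and abs(s[5])<abs(t[5])) else .1-np.pi/2
print("yaw",y)
r.move_pose(p,down(y));let_go()
c=cam("wrist");save(c,"w1.png");import pickle;pickle.dump(c,open("w1.pkl","wb"))
st=sensors.get_state();print(st["time_s"],st["ee_pos"],st["wrist_force"],c["o"],c["Rw"][:,2])
```

```text
-1 0.1 [-0.57 -0.04  1.75 -0.    1.43  2.47]
-1 0.1 [-0.38  0.39  1.38 -0.    1.38  2.66]
-1 -1.4707963267948965 [ 0.26  0.25  1.71  0.    1.18 -1.41]
-1 1.6707963267948966 [ 0.26  0.25  1.71 -0.    1.18  1.73]
1 0.1 [-0.57 -0.04  1.75  0.    1.43 -0.67]
1 0.1 [-0.38  0.39  1.38  0.    1.38 -0.48]
1 -1.4707963267948965 [ 0.26  0.25  1.71 -0.    1.18  1.73]
1 1.6707963267948966 [ 0.26  0.25  1.71  0.    1.18 -1.41]
yaw 1.6707963267948966
1.775 [ 0.43497174 -0.17946907  0.25988162] [ 0.00208575 -0.72791471 -0.22458768] [ 0.42723237 -0.1042717   0.40334543] [ 0.02812565 -0.29042456 -0.95648446]
```

View pics/w1.png

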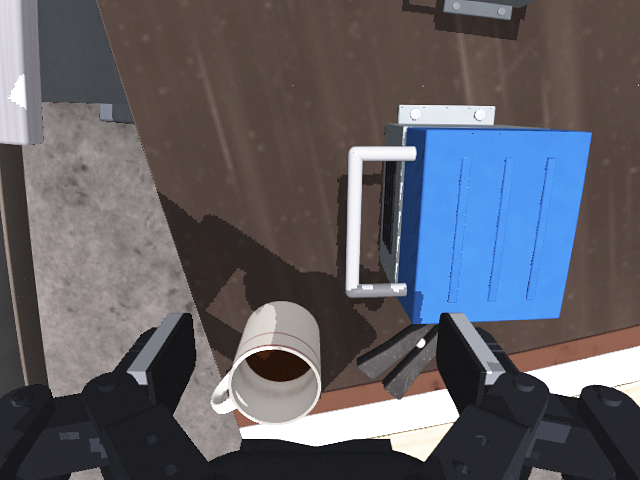

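The wrist view shows the bar from (354,152) to (352,291). The mug is at (275,365), below and to the right of the gripper. I'll cast rays for the bar and check the mug's clearance.

Run:
```python
from h import *
import pickle;c=pickle.load(open("w1.pkl","rb"));a,b=pickle.load(open("c0.pkl","rb"))
px=[(354,152),(353,200),(353,240),(352,291)]
print(onplane(c,px,.115).round(4));print(depthpts(c,px).round(4))
print("mug",onplane(c,[(275,372),(240,380),(320,380),(222,395)],.09).round(3), onplane(b,[(440,295),(456,315)],.09).round(3))
P=cloud(c);M=(c["img"][...,2]>200)&(c["img"][...,0]<110)&(P[...,2]>.1)
Q=P[M];print("cover",len(Q),cv2.minAreaRect(Q[:,:2].astype(np.float32)),np.linalg.lstsq(np.c_[Q[:,:2],np.ones(len(Q))],Q[:,2],rcond=None)[0])
```

```text
[[ 0.4556 -0.1272  0.115 ]
 [ 0.4589 -0.1602  0.115 ]
 [ 0.4625 -0.1892  0.115 ]
 [ 0.4667 -0.2289  0.115 ]]
[[ 0.4547 -0.1265  0.1236]
 [ 0.4581 -0.1587  0.1227]
 [ 0.4615 -0.1869  0.1229]
 [ 0.4657 -0.2258  0.1223]]
mug [[ 0.413 -0.323  0.09 ]
 [ 0.383 -0.334  0.09 ]
 [ 0.453 -0.327  0.09 ]
 [ 0.367 -0.352  0.09 ]] [[ 0.413 -0.329  0.09 ]
 [ 0.365 -0.366  0.09 ]]
cover 28873 ((0.5234355926513672, -0.16698157787322998), (0.18071365356445312, 0.1417495459318161), 5.011959075927734) [-0.1908961   0.02995921  0.24850902]
```

Run:
```python
from h import *
Y=.105;ax=np.array([np.cos(Y),np.sin(Y),0]);bar=np.array([.460,-.177,.118]);q=down(Y+np.pi/2)
p=bar-.027*ax;p[2]=.2
def S(t):
    s=sensors.get_state();print(t,round(s["time_s"],2),s["ee_pos"].round(4),s["wrist_force"].round(1),"w",round(s["width"],4),"gf",round(s["gripper_force"],1))
r.move_pose(p,q);p[2]=.095
print(r.movel(p,.1,contact_N=10));S("down")
grasp(20);S("grip")
p2=bar.copy();p2[2]=.097
print(r.movel(p2,.04,contact_N=30));S("centre");grasp(40);S("grip2")
save(cam("wrist"),"w2.png");save(cam("scene"),"s2.png")
```

```text
False
down 3.33 [ 0.4338 -0.1802  0.0957] [ 0.4  0.5 -0. ] w 0.0852 gf 0.0
grip 3.98 [ 0.4498 -0.1789  0.1001] [ 41.4  15.6 -11.8] w 0.0314 gf 20.9
True
centre 4.48 [ 0.461  -0.1773  0.0998] [ 0.8 -0.9  0.2] w 0.0086 gf 24.5
grip2 4.7 [ 0.461  -0.1773  0.0996] [ 2.8 -0.1  0.1] w 0.0082 gf 39.3
```

View pics/w2.png

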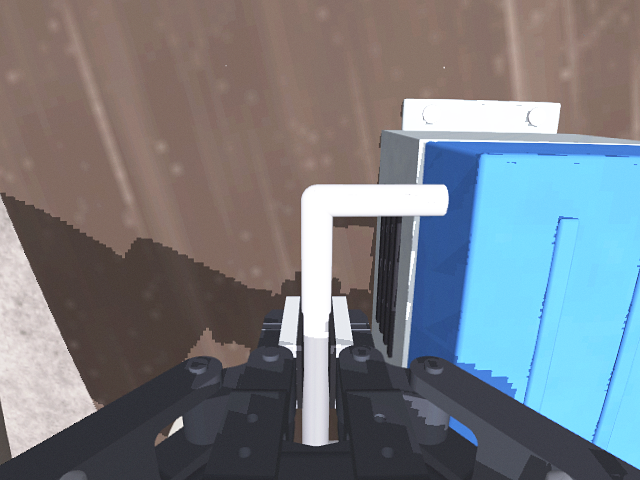

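The bar is gripped at about 8 mm opening with low forces. Now I'll swing it over.

Run:
```python
from h import *
Y=.105;ax=np.array([np.cos(Y),np.sin(Y),0]);q=down(Y+np.pi/2)
p0=sensors.get_state()["ee_pos"];th0=.06;ph=.157;rr=.1539
B=lambda t:-rr*np.cos(ph+t)*ax+np.array([0,0,rr*np.sin(ph+t)])
for t in np.linspace(th0,1.82,15)[1:]:
    hit=r.movel(p0+B(t)-B(th0),.15,orientation=q,contact_N=30)
    s=sensors.get_state();print(round(t,2),hit,round(s["time_s"],2),s["ee_pos"].round(3),s["wrist_force"].round(1),round(s["width"],4))
    if hit or np.linalg.norm(s["wrist_force"])>45: break
save(cam("scene"),"s3.png")
```

```text
0.19 False 5.08 [ 0.465 -0.177  0.118] [-1.5 -2.7  1.1] 0.0086
0.31 False 5.36 [ 0.472 -0.176  0.135] [-4.6 -1.8  3.1] 0.0084
0.44 False 5.63 [ 0.481 -0.175  0.152] [-6.4 -2.4  2.8] 0.0085
0.56 False 5.91 [ 0.492 -0.174  0.168] [-11.6  -2.8   8.2] 0.0079
0.69 False 6.18 [ 0.505 -0.173  0.183] [-15.3  -1.7  15.6] 0.0087
0.81 False 6.46 [ 0.521 -0.172  0.196] [-16.3  -0.2  22.1] 0.0082
0.94 False 6.73 [ 0.54  -0.17   0.207] [-10.7   1.6  20.7] 0.0084
1.07 False 7.01 [ 0.559 -0.168  0.215] [-7.1  1.3 17.7] 0.0081
1.19 False 7.28 [ 0.578 -0.166  0.221] [-4.1 -0.2 16.4] 0.0082
1.32 False 7.56 [ 0.598 -0.164  0.223] [-0.  -1.2 11.7] 0.0082
1.44 False 7.83 [ 0.617 -0.162  0.223] [ 2.4 -1.3  8.3] 0.0081
1.57 False 8.11 [ 0.636 -0.16   0.22 ] [ 3.  -1.7  6.3] 0.0085
1.69 False 8.38 [ 0.655 -0.158  0.215] [ 3.  -2.9  4.5] 0.0082
1.82 False 8.66 [ 0.673 -0.156  0.208] [ 3.4 -3.9  3.3] 0.008
```

View pics/s3.png

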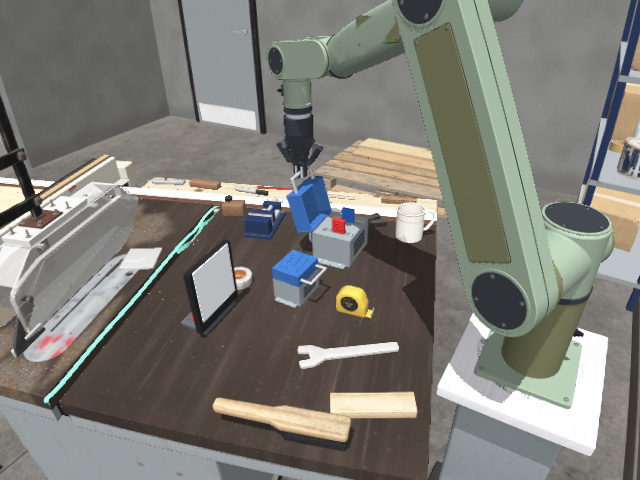

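The cover is past upright. The red tab shows at (339,226) and the blue one at (348,215), so the worn filter is in the +y slot. I'll release the bar, go above the red tab and look.

Run:
```python
from h import *
q=down(.105+np.pi/2)
let_go();p=sensors.get_state()["ee_pos"].copy();p[2]=.30;print(r.movel(p,.25,contact_N=20))
r.movel([.542,-.135,.27],.25,orientation=q)
w=cam("wrist");s=cam("scene");save(w,"w4.png")
for n,c in(("wrist",w),("scene",s)):
    P=cloud(c);h=cv2.cvtColor(c["img"],cv2.COLOR_RGB2HSV)
    for nm,m in(("red",(cv2.inRange(h,(0,150,80),(8,255,255))|cv2.inRange(h,(172,150,80),(180,255,255)))),):
        M=(m>0)&(c["z_map"]>0)&(abs(P[...,0]-.55)<.08)&(abs(P[...,1]+.15)<.1)&(P[...,2]>.06)
        Q=P[M];T=Q[Q[:,2]>np.percentile(Q[:,2],98)-.006]
        print(n,nm,len(Q),"ztop",Q[:,2].max().round(4),cv2.minAreaRect(T[:,:2].astype(np.float32)),T.mean(0))
    h0=P[(abs(P[...,0]-.6)<.12)&(abs(P[...,1]+.165)<.09)&(P[...,2]>.15)&(P[...,2]<.26)&(cv2.inRange(h,(100,140,60),(118,255,255))>0)]
    if len(h0)>50: print("cover pts",h0.min(0),h0.max(0))
print(sensors.get_state()["time_s"])
```

```text
False
wrist red 1230 ztop 0.1253 ((0.543351411819458, -0.13556110858917236), (0.03534141182899475, 0.01204027608036995), 5.613974571228027) [ 0.54344182 -0.13511366  0.12239373]
cover pts [ 0.62173811 -0.22651547  0.15001595] [ 0.68933001 -0.08919108  0.19433903]
scene red 169 ztop 0.123 ((0.5431283712387085, -0.13375411927700043), (0.03231912478804588, 0.013783354312181473), 13.158432006835938) [ 0.54316993 -0.13406468  0.11923775]
cover pts [ 0.62293198 -0.22914149  0.15003051] [ 0.68934248 -0.08694848  0.19176447]
10.7333
```

View pics/w4.png

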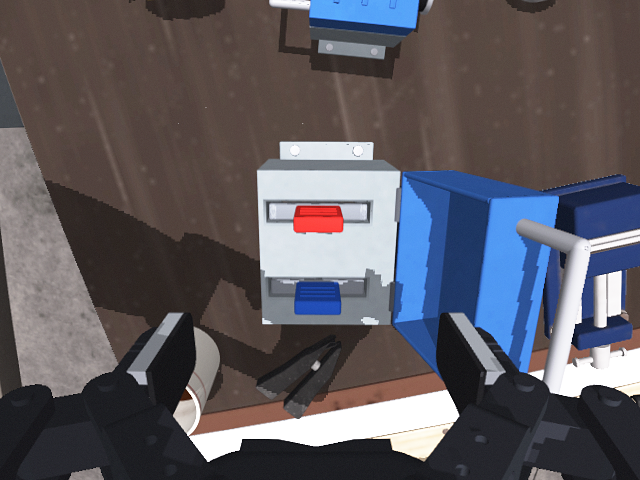

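The wrist view shows the red tab at (318,218) and the blue one at (317,297), with the cover clear to the right. Tab centre is (0.543,-0.135), top at 0.122 as expected. I'll grip it across its width and lift.

Run:
```python
from h import *
q=down(.105+np.pi/2)
def S(t):
    s=sensors.get_state();print(t,round(s["time_s"],2),s["ee_pos"].round(4),s["wrist_force"].round(1),"w",round(s["width"],4),"gf",round(s["gripper_force"],1))
p=np.array([.543,-.1355,.15]);r.movel(p,.25,orientation=q);p[2]=.09
print(r.movel(p,.08,contact_N=12));S("down")
grasp(40);S("grip")
if .028<sensors.get_state()["width"]<.042:
    p=sensors.get_state()["ee_pos"].copy();p[2]=.19;print(r.movel(p,.1,contact_N=25));S("up")
    p[2]=.30;r.movel(p,.2);S("up2")
save(cam("wrist"),"w5.png")
```

```text
False
down 12.27 [ 0.5434 -0.1356  0.0903] [ 0.  -0.6 -0.5] w 0.0856 gf 0.0
grip 12.78 [ 0.5434 -0.1356  0.0905] [0.  0.3 1.2] w 0.0353 gf 40.7
False
up 13.93 [ 0.5428 -0.1354  0.189 ] [-0.1  0.2 -1.1] w 0.0352 gf 40.4
up2 14.62 [ 0.5427 -0.1353  0.2984] [-0.1  0.6 -2.1] w 0.035 gf 40.5
```

View pics/w5.png

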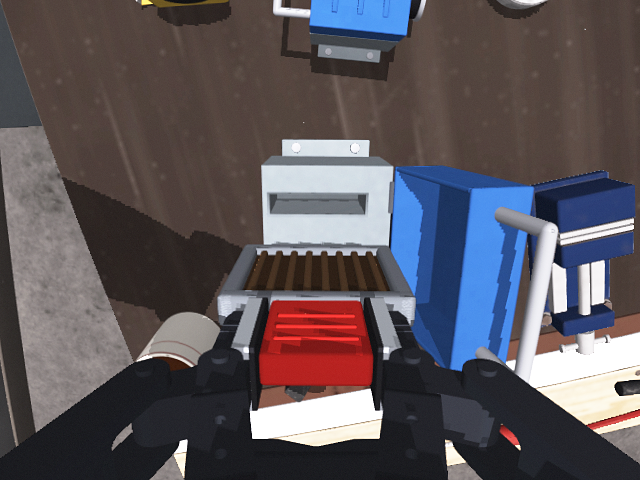

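Run:
```python
from h import *
Y=.104;n=np.array([np.cos(Y),np.sin(Y),0]);q=down(Y+np.pi)
f=np.array([.655,.227,.110]);t=f-.092*n+[0,0,.023]
a=t-.03*n;a[2]=.30
print(kin.ik(a,q),kin.ik(t,q))
r.move_pose(a,q)
b=a.copy();b[2]=t[2];r.movel(b,.15,contact_N=15);print(r.movel(t,.06,contact_N=10))
r.dwell(.3)
s=sensors.get_state();print(s["time_s"],s["ee_pos"],t,s["wrist_force"].round(1),s["width"],s["gripper_force"])
w=cam("wrist");sc=cam("scene");tp=cam("top")
import pickle;pickle.dump((w,sc,tp),open("c6.pkl","wb"))
I=np.vstack([cv2.resize(w["img"],(400,300)),cv2.resize(sc["img"][180:360,150:390],(400,300))])
cv2.imwrite("pics/f6.png",I[:,:,::-1])
```

```text
[ 0.231457    0.16237269  1.45188005  0.          1.52733991 -1.44333933] [ 0.22508105  0.3607353   1.55939388  0.          1.22146348 -1.44971528]
False
18.2083 [0.56323388 0.21745664 0.13299668] [0.56349709 0.21744924 0.133     ] [-0.8 -0.4 -1.4] 0.03514062845302256 40.444568395614624
```

View pics/f6.png

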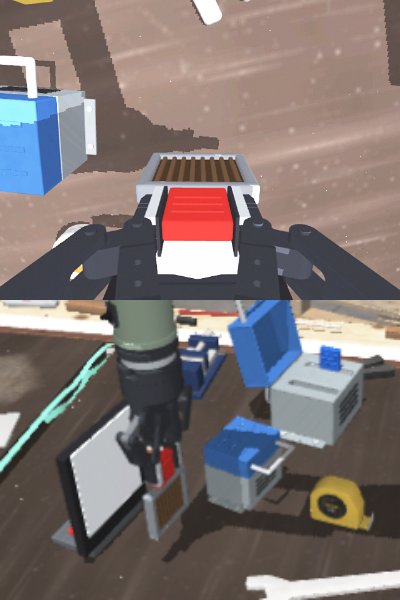

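The filter hangs in front of the face, the cover is open and the blue tab is still in its slot. I'll check the filter's plane and centre against the face with the depth maps.

Run:
```python
from h import *
import pickle;w,sc,tp=pickle.load(open("c6.pkl","rb"))
Y=.104;n=np.array([np.cos(Y),np.sin(Y),0]);l=np.array([-n[1],n[0],0]);f=np.array([.655,.227,.110])
for nm,c in(("wrist",w),("scene",sc)):
    P=cloud(c)-f;L=np.stack([P@n,P@l,P[...,2]],-1)
    M=(c["z_map"]>0)&(L[...,0]>-.13)&(L[...,0]<-.06)&(abs(L[...,1])<.06)&(L[...,2]>-.075)&(L[...,2]<.008)
    Q=L[M];print(nm,len(Q),np.percentile(Q,[1,50,99],axis=0).round(4).tolist())
    F=Q[(abs(Q[:,1])<.034)&(Q[:,2]<.0)]
    for _ in range(4):
        A=np.c_[F[:,1:],np.ones(len(F))];k=np.linalg.lstsq(A,F[:,0],rcond=None)[0];e=F[:,0]-A@k;F=F[abs(e)<max(2*e.std(),.001)]
    print("x = a*y+b*z+c",k.round(4),len(F))
    h=cv2.cvtColor(c["img"],cv2.COLOR_RGB2HSV);R_=(cv2.inRange(h,(0,150,80),(8,255,255))>0)&(abs(L).max(-1)<.13)&(c["z_map"]>0)
    print("tab",np.percentile(L[R_],[2,50,98],axis=0).round(4).tolist())
P=cloud(sc)-f;L=np.stack([P@n,P@l,P[...,2]],-1);M=(abs(L[...,0])<.012)&(abs(L[...,1])<.06)&(abs(L[...,2])<.06)&(sc["img"].min(2)>140)
F=L[M];print("panel",len(F),np.linalg.lstsq(np.c_[F[:,1:],np.ones(len(F))],F[:,0],rcond=None)[0].round(4))
```

```text
wrist 7656 [[-0.0984, -0.037, -0.0516], [-0.0962, 0.0014, -0.0211], [-0.0934, 0.0398, 0.0061]]
x = a*y+b*z+c [ 0.0123  0.0308 -0.0947] 6080
tab [[-0.0977, -0.0157, 0.019], [-0.0964, 0.0012, 0.0498], [-0.0865, 0.0179, 0.0564]]
scene 582 [[-0.0984, -0.0364, -0.0552], [-0.0949, 0.0075, -0.0255], [-0.085, 0.0413, 0.0074]]
x = a*y+b*z+c [-0.0248  0.0278 -0.0942] 368
tab [[-0.099, -0.0186, -0.0934], [-0.0945, -0.0041, 0.0377], [0.0521, 0.0467, 0.0533]]
panel 1416 [ 0.0062 -0.0031 -0.0002]
```

Measured: centre about 89 mm from the face, 1 mm off laterally, bottom edge 55 mm below the face centre, tilt under 2°. I'm handing it in.

```bash
python3 -c "
from h import *
print(workorder.finish_job())"
```

```text
the job is handed in; nothing more can be done
None
```

The job is handed in: the cover stands open past upright (about 1.8 rad), the clean filter is still in its slot, and the gripper holds the worn filter still, centred on the lit face about 9 cm away and square to within 2°.

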